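Register a tile and hold the sprung mirror lid at its set angle

ROBOT

A 7-joint arm with a two-finger parallel gripper is mounted at the origin on the work surface; the furniture and walls round the work are solid. World frame = base frame: x ahead of the robot, y to its left, z up, the work surface at z = 0. Lengths are in m, angles in rad, forces in N, time in s.
With the tool pointing down it reaches from about 0.35 to 0.9 m from the base axis. Payload 19.9 kg.
Tool frame: the origin (TCP) lies midway between the tips of the shut fingers; the grasp point (between the pads) lies 19 mm behind it; z points along the fingers, y is the line along which they close (so a half turn about z gives the same grasp; the last joint's range is limited). The gripper opens to 85 mm and grips with 20 to 120 N. Pads are 22 mm wide; open, the fingers measure 114 mm over their backs; the gripper's body (76 mm by 85 mm) begins 54 mm behind the grasp point. The pads swing forward as they close: fully open they stand 13 mm farther back than shut.
Start: joints at [1.29, 0.417, -0.01, 1.614, 0.005, 1.111, -0.053], TCP at [0.148, -0.607, 0.231] pointing down, gripper open.
Joint ranges: [-2.81, 2.81], [-0.39, 2.02], [-1.27, 1.25], [0.06, 2.57], [-1.19, 4.33], [0.19, 2], [-2.82, 2.82]. Speed limits (rad/s): [1.89, 1.89, 2.39, 2.39, 3.01, 3.01, 3.01].

INTERFACE

Orientations are given as a unit quaternion [x, y, z, w].
In Python, from bench import ctrl gives the robot as it stands.
- The arm moves only by the tool servo_tool, never from a script. Its argument "series" is a list that holds one entry, the list of rows, each a list of 4 numbers: the shift along the tool's x, y, z in cm, then the turn about the tool's z in degrees. In form: [[[dx, dy, dz, turn], ...]]. A call has 1 to 10 rows; each row is the pose to reach, as a shift and turn from the pose commanded when the call began, along the tool's axes at that moment; what a row does not reach only later rows make up. A row lasts 1/8 s, in which the tool goes at most 62.5 mm and 10.7 degrees, less where a joint would pass 70% of its speed; a pose out of reach is approached as far as the arm can. A call with a gripper value outside its range is refused whole. "hand" is the finger opening in cm, from 0 to 8.54, set as the call begins (left out, the last holds). The fingers move at their own pace and stop on an object; "grip_force" is the grip in N (left out, the last holds). Time passes only in rows, so rows that repeat a pose let the fingers close. It gives the time, the measured TCP pose, the force, the opening and the grip force at its end, in the units of the state.
- ctrl.get_obs(): the state, without advancing time (a new reading comes with each control period).
- ctrl.capture(name): name is "side" or "top" or "wrist"; returns the picture (420x560x3 uint8, blue, green, red); there is no depth.
- ctrl.calibration(name): a dict with "mtx" (3x3 intrinsics, pixels), "D" ([k1, k2, p1, p2, k3] as OpenCV has them; the pictures are not rectified), "xyz" and "attitude" of the camera in the world; the wrist camera has in their place "mount" (4x4, takes a point from camera to tool coordinates, whose origin is the TCP and whose axes are the flange's). Camera axes: x right, y down, z forward; pixel columns grow to the right and rows downward; lengths in m; the calibration is good to about 2 mm. A picture is of the moment at which its call begins: read the wrist's pose just before it. calibration takes no time and is no camera call.
- ctrl.close_job(): hands the job in; it is judged then, once.
The state is a dict: "clock": time; "joint_pos": joint angles; "joint_velocities": joint speeds; "joint_efforts": joint torques, N m; "position": TCP position; "tcp_rot": TCP orientation; "wrist_force": force on the tool from outside, world axes, zero at the start; "ft_torque": the same for the moment, N m; "grip_width": finger opening in m; "grip_force": force on a finger pad.
Only numpy, scipy, OpenCV 4.12 (cv2) and the standard library are available. Lean on these libraries where they do the work, as an engineer would, in place of code of your own. Each camera call takes 0.05 s, during which the arm holds its last target. There are 200 camera calls.

TASK

Check a tile on the inspection stand: push the tile that lies on the stand's bed, without lifting it, square and snug into the corner against both the far stop and the left-hand side stop, the lid still shut. Then lift the sprung mirror lid partly open, until it slopes at the same angle as the brass set arm beside it, and finish holding it still at that angle: do not let go. Leave the set arm as it is set, the tile in its corner and the other things on the bench where they are.

Things in the scene. Friction and masses are not known exactly. Their poses are not given: they have to be found in the camera images.
- stand: Inspection stand, fixed to the bench: wooden base 250 x 180 x 10 mm. Origin at the centre of the base's underside; x points away from the robot along the base, y to the left, z up. The bed is the base's top (z = 10 mm) in front of the far stop. Behind that stop a grey housing (x 20 to 125 mm, y +-65 mm, top at z = 41 mm) is closed by the lid.
- far_stop (a point): Middle of the far stop's face at its foot, at x = 0, y = 0, z = 10 mm in the stand's frame. Aluminium bar across the bed, face towards the robot (square to the stand's x), y from -60 to +60 mm, top at z = 24 mm.
- side_stop (a point): Middle of the side stop's face at its foot, at x = -46, y = +50, z = 10 mm in the stand's frame. Aluminium bar along the left of the bed, face to the right (square to the stand's y), x from -90 to -2 mm, top at z = 24 mm.
- work_tile: The dark square glazed tile lying loose on the bed, 61 x 61 mm, 12 mm thick, about 85 g; sides slightly uneven. Origin at the centre of its underside; z up, x and y along its edges. Starts clear of both stops, turned up to 0.3 rad from square. Snug in the corner, its origin is at about x = -30, y = +20 mm in the stand's frame.
- lid (a joint): Angle of the grey lid (rad): 0 shut, grows as its front edge rises, up to 1.4. Hinge axis level, along the stand's y through x = 120, z = 45 mm in the stand's frame. Plate 121 mm from hinge to front edge, 134 wide, 6 thick, mirror below. A spring shuts it (4 N at the bar when shut, 7 N at 0.8 rad); it never stays open by itself.
- lid_bar (a point): Middle of the lid's grip bar: dark round bar 12 mm thick, along the stand's y, 80 mm between its two posts, 34 mm above the lid's mid-plane (25 mm free under it), 97 mm from the hinge along the lid. Lid shut: at x = 23, y = 0, z = 79 mm in the stand's frame. The bar can turn in the fingers as the lid rises.
- set_arm (a joint): Angle of the brass set arm (rad), same zero, direction and hinge line as the lid: 0.45 to 0.8. The lid is at its mark when joint lid equals joint set_arm. Stiff hinge; the arm stays as set.
- set_tip (a point): Centre of the 16 mm ball at the free end of the brass set arm, 127 mm from the hinge line, on the left of the lid (y = +80 mm in the stand's frame); x along the arm towards the hinge. A thin arc of wire stands just outside the arm.
- lid_plane (a point): Left front corner of the lid, 120 mm from the hinge line, at mid-thickness; x along the lid towards the hinge, z square to the lid. With the lid at its mark, this x axis is parallel to that of point set_tip.
- hone: Bystander: grey whetstone 45 x 140 x 22 mm. Origin at the centre of its underside.
- star_tile: Bystander: white eight-pointed star tile, 69 mm across, 12 mm thick. Origin at the centre of its underside.
- tape: Bystander: roll of brown tape, 86 mm across, 24 mm high. Origin at the centre of its underside.
There are look-alikes about, which are no part of the job. Leave any blue look-alike of the work_tile alone.

How it is judged:
On the way:
1. the tile sits square against both stops while the lid is shut (x of work_tile in the frame of stand between -0.0335 and -0.027 m and y of work_tile in the frame of stand between 0.0165 and 0.023 m and z of work_tile in the frame of stand below 0.014 m and angle between the x axis of work_tile and the x axis of stand, either way round below 0.06 rad and value of joint lid below 0.05 rad), for 0.3 s.
At the end, for the whole second after the job is handed in: The fingers hold the lid (more than 2 N) still within 0.07 rad of the set arm, and the tile is still flat in its corner: within about 3 mm of both stops and 0.06 rad of square (x of work_tile in the frame of stand between -0.0335 and -0.027 m and y of work_tile in the frame of stand between 0.0165 and 0.023 m and z of work_tile in the frame of stand below 0.014 m and angle between the x axis of work_tile and the x axis of stand, either way round below 0.06 rad and angle between the x axis of lid_plane and the x axis of set_tip, either way round below 0.07 rad and value of joint lid above 0.3 rad and velocity of joint lid between -0.05 and 0.05 rad/s and contact force between the fingers and lid above 2 N); the arm keeps its last pose, push and grip.
It fails at once if the set arm is moved (distance of set_tip from where it was at the start of the episode above 0.006 m).
It fails at once if the tile is lifted off the bed (z of work_tile in the frame of stand above 0.022 m).
It fails at once if a bystander is disturbed (distance of any of hone, star_tile, tape from where it was at the start of the episode above 0.015 m).
It also fails if it takes over 48 s, if anything falls off the work surface, if the arm or the gripper's body presses on something with over 40 N, if the wrist force passes 120 N, or if a joint passes its speed limit or range.

## Working session

There is one attempt and no reset: what is moved stays moved. The work goes in short steps, Python scripts to look and compute and a tool call to move; the robot and the scene stay as the last step left them, time stands still between calls to the robot, and variables do not carry over. Pictures are saved under pics/ and viewed, at most 10 in all, crops included, and the job is handed in when it is done.

Besides the shell and the picture viewer there is one more tool, called after "Request:" in YAML: its name, and indented under it one key for each argument. servo_tool: Moves the arm, as the interface text tells. Its arguments: {"type":"object","properties":{"series":{"type":"array"},"hand":{"type":"number"},"grip_force":{"type":"number"}},"required":["series"]}

```bash
mkdir -p pics; cat > h.py <<'E'
import numpy as np, cv2
from bench import ctrl
from scipy.spatial.transform import Rotation as R
def campose(n, obs=None):
    c=ctrl.calibration(n)
    if n=="wrist":
        T=np.eye(4);T[:3,:3]=R.from_quat(obs["tcp_rot"]).as_matrix();T[:3,3]=obs["position"]
        return c,T@np.array(c["mount"])
    T=np.eye(4);a=np.array(c["attitude"])
    T[:3,:3]=a if a.shape==(3,3) else R.from_quat(a).as_matrix()
    T[:3,3]=c["xyz"];return c,T
def ray(n,px,obs=None):
    c,T=campose(n,obs)
    p=cv2.undistortPoints(np.array(px,float).reshape(-1,1,2),np.array(c["mtx"]),np.array(c["D"])).reshape(-1,2)
    d=np.c_[p,np.ones(len(p))]@T[:3,:3].T
    return T[:3,3],d
def onplane(n,px,z,obs=None):
    o,d=ray(n,px,obs);return o+d*((z-o[2])/d[:,2])[:,None]
def proj(n,P,obs=None):
    c,T=campose(n,obs);Ti=np.linalg.inv(T)
    return cv2.projectPoints(np.array(P,float).reshape(-1,1,3),cv2.Rodrigues(Ti[:3,:3])[0],Ti[:3,3],np.array(c["mtx"]),np.array(c["D"]))[0].reshape(-1,2)
E
python3 - <<'E'
from h import *
for n in("side","top"):
    cv2.imwrite(f"pics/{n}0.png",cv2.resize(ctrl.capture(n),(784,588)) if 0 else ctrl.capture(n))
    c=ctrl.calibration(n);print(n,c["xyz"],c["attitude"],c["mtx"])
print(ctrl.calibration("wrist")["mount"]);print(ctrl.get_obs())
E
```

```text
side [ 0.88423507 -0.37311855  0.98158985] [ 0.91304782  0.25870952 -0.08479143 -0.30368318] [[483.23326544   0.         279.50407681]
 [  0.         483.23326544 219.99370336]
 [  0.           0.           1.        ]]
top [0.43943501 0.20698902 1.27269282] [-0.70241236  0.71032892 -0.03843314  0.02392897] [[492.86857729   0.         280.01772265]
 [  0.         492.86857729 209.95253781]
 [  0.           0.           1.        ]]
[[ 5.37717953e-04 -9.59819258e-01 -2.80618428e-01  7.11749219e-02]
 [ 9.99999854e-01  5.02163562e-04  1.98602841e-04  5.86585873e-04]
 [-4.97064818e-05 -2.80618494e-01  9.59819388e-01 -1.43016839e-01]
 [ 0.00000000e+00  0.00000000e+00  0.00000000e+00  1.00000000e+00]]
{'clock': 0.1, 'joint_pos': array([ 1.29048732,  0.41792002, -0.01030439,  1.61412426,  0.00464442,
        1.11072428, -0.05301266]), 'joint_velocities': array([-8.41430494e-04, -1.54525537e-03, -6.43331685e-04, -3.25964546e-03,
        4.86648290e-04, -1.35581694e-05,  1.08591440e-03]), 'joint_efforts': array([ 1.58265218e-03, -8.65817642e+01,  6.80864677e-01, -4.35637522e+01,
        1.93672848e-02,  4.81731418e-03,  1.35274067e-04]), 'position': array([ 0.14776956, -0.60694247,  0.23071491]), 'tcp_rot': array([ 9.92881255e-01,  1.19107021e-01, -8.74862475e-05, -5.69361320e-04]), 'wrist_force': array([-0.56635707,  0.50733746, -0.73030715]), 'ft_torque': array([-0.03589686,  0.00166389, -0.01796254]), 'grip_force': 0.0, 'grip_width': 0.08515971706766363}
```

View pics/top0.png

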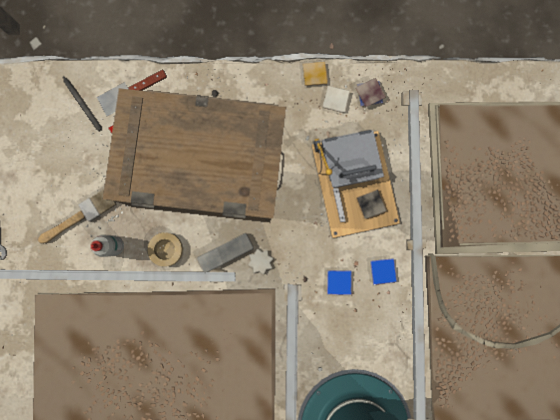

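View pics/side0.png

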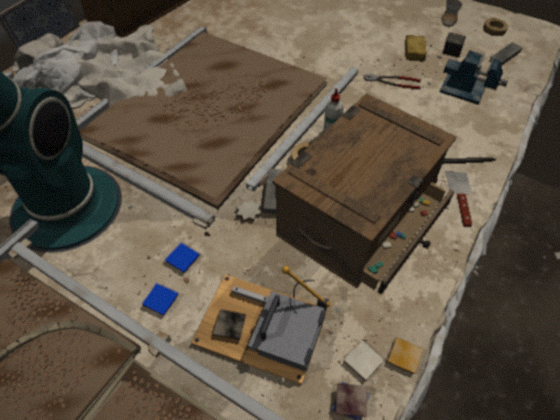

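```bash
python3 - <<'E'
from h import *
top=cv2.imread("pics/top0.png");side=cv2.imread("pics/side0.png")
hsv=cv2.cvtColor(top,cv2.COLOR_BGR2HSV)
m=cv2.inRange(hsv,(8,90,120),(25,255,255));m[:125]=0;m[245:]=0;m[:,:308]=0;m[:,405:]=0
pts=cv2.findNonZero(m);r=cv2.minAreaRect(pts);b=cv2.boxPoints(r);print(r,b)
w=onplane("top",b,0.01);print(w.round(4),[np.linalg.norm(w[i]-w[(i+1)%4]).round(3) for i in range(4)],w.mean(0))
a=cv2.resize(top[120:245,300:410],None,fx=3.6,fy=3.6,interpolation=2)
s=cv2.resize(side[255:385,185:340],None,fx=2.6,fy=2.6,interpolation=2)
H=450;c=np.zeros((H,800,3),np.uint8);c[:a.shape[0],:a.shape[1]]=a[:H];s=s[:H,:800-400];c[:s.shape[0],400:400+s.shape[1]]=s
cv2.imwrite("pics/crop1.png",c)
E
```

```text
((354.9176330566406, 181.62940979003906), (100.5472640991211, 69.4177474975586), 77.47119140625) [[310.1294  140.08237]
 [377.8941  125.02352]
 [399.70587 223.17645]
 [331.94116 238.23529]]
[[ 0.7333  0.0996  0.01  ]
 [ 0.7725 -0.0797  0.01  ]
 [ 0.5135 -0.1285  0.01  ]
 [ 0.4768  0.048   0.01  ]] [np.float64(0.183), np.float64(0.264), np.float64(0.18), np.float64(0.262)] [ 0.62399744 -0.01514696  0.01      ]
```

View pics/crop1.png

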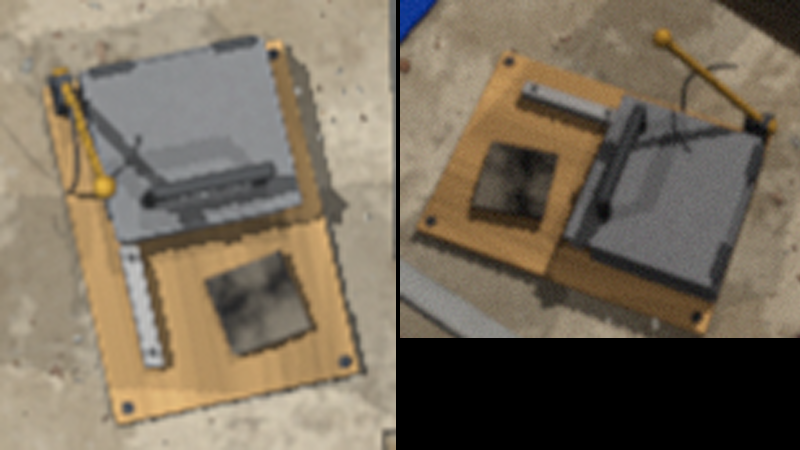

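The crop shows the stand with base corners at top-view (333,237), (400.5,223), (378,131). The dark tile is at about (372,204), with its left edge tilted. The brass ball is at top (329,172), side (286,269).

```bash
cat > stand.py <<'E'
from h import *
T=lambda p:np.array(p)/3.6+[300,120]-0.4
S=lambda p:(np.array(p)-[400,0])/2.6+[185,255]-0.3
def tri(pt,ps):
    o1,d1=ray("top",[pt]);o2,d2=ray("side",[ps]);d1=d1[0];d2=d2[0]
    s=np.linalg.lstsq(np.c_[d1,-d2],o2-o1,rcond=None)[0]
    a=o1+d1*s[0];b=o2+d2*s[1];return (a+b)/2,np.linalg.norm(a-b)
E
python3 - <<'E'
from stand import *
cs=[[-125,90],[-125,-90],[125,-90]]
wt=onplane("top",[T(p) for p in[(118,422),(362,370),(280,40)]],.01)[:,:2]
ws=onplane("side",[S(p) for p in[(508,52),(415,232),(703,335)]],.01)[:,:2]
print(wt.round(4),ws.round(4))
A=np.array(cs)/1000
def fit(A,B):
    a=A-A.mean(0);b=B-B.mean(0);th=np.arctan2((a[:,0]*b[:,1]-a[:,1]*b[:,0]).sum(),(a*b).sum())
    Rm=np.array([[np.cos(th),-np.sin(th)],[np.sin(th),np.cos(th)]]);return th,B.mean(0)-Rm@A.mean(0),Rm
for w in(wt,ws,(wt+ws)/2):
    th,t,Rm=fit(A,w);print(th,t,((A@Rm.T+t)-w).round(4).tolist())
tl=onplane("top",[T(p) for p in[(205,280),(282,252),(316,325),(235,355)]],.022)[:,:2]
tls=onplane("side",[S(p) for p in[(557,155),(548,222),(470,212),(490,145)]],.022)[:,:2]
for q in(tl,tls):
    l=(q-t)@Rm;print("tile",l.round(4).tolist(),l.mean(0)); e=l[1]-l[0];print([np.arctan2(*(l[(i+1)%4]-l[i])[::-1]).round(3) for i in range(4)])
for n,a,b in[("ball",(104,186),(662,37)),("barL",(150,198),(638,110)),("barR",(270,174),(605,210))]:
    P,e=tri(T(a),S(b));l=(P[:2]-t)@Rm;print(n,P.round(4),e.round(4),l.round(4), "ang",np.arctan2(P[2]-.045,.12-l[0]),np.hypot(P[2]-.045,.12-l[0]))
E
```

```text
[[ 0.4804  0.0468]
 [ 0.5156 -0.1297]
 [ 0.7572 -0.0778]] [[ 0.4838  0.0467]
 [ 0.5171 -0.1314]
 [ 0.7585 -0.081 ]]
0.20378705834040023 [ 0.61911285 -0.01576627] [[-0.0019, 0.0003], [-0.0006, 0.0005], [0.0025, -0.0008]]
0.19393897527024864 [ 0.62157964 -0.01777261] [[-0.0022, -0.0002], [-0.0008, 0.0012], [0.0031, -0.001]]
0.19886472345810896 [ 0.6203466  -0.01676892] [[-0.0021, 0.0], [-0.0007, 0.0009], [0.0028, -0.0009]]
tile [[-0.0391, 0.0087], [-0.0309, -0.0499], [-0.087, -0.0618], [-0.0958, -0.0003]] [-0.06321531 -0.02583489]
[np.float64(-1.432), np.float64(-2.931), np.float64(1.713), np.float64(0.157)]
tile [[-0.039, 0.0066], [-0.0231, -0.0505], [-0.0857, -0.0647], [-0.0952, -0.0045]] [-0.06077105 -0.02828273]
[np.float64(-1.3), np.float64(-2.919), np.float64(1.726), np.float64(0.195)]
ball [0.6297 0.0681 0.1333] 0.0006 [0.0259 0.0814] ang 0.753811792772825 0.1290046976335448
barL [0.631  0.0297 0.075 ] 0.0003 [0.0196 0.0435] ang 0.29024145470550805 0.10474250074116054
barR [ 0.6505 -0.0543  0.065 ] 0.0041 [ 0.0221 -0.0427] ang 0.20148651246792962 0.09991253773995003
```

```bash
cat > go.py <<'E'
import sys
from h import *
TH=0.2; O=np.array([.6203,-.0168]); c,s=np.cos(TH),np.sin(TH); RM=np.array([[c,-s],[s,c]])
def delta(sx,sy,z):
    o=ctrl.get_obs();W=np.r_[O+RM@[sx,sy],z]
    d=R.from_quat(o["tcp_rot"]).as_matrix().T@(W-o["position"])
    ax=R.from_quat(o["tcp_rot"]).as_matrix()[:,0];yaw=np.arctan2(ax[1],ax[0])
    print("cm",(d*100).round(2),"tool-x yaw in stand deg",np.degrees(yaw-TH).round(2),"tcp in stand mm",((o["position"][:2]-O)@RM*1000).round(1),"z",o["position"][2].round(4),"j7",o["joint_pos"][6].round(2),"t",o["clock"])
if __name__=="__main__": delta(*map(float,sys.argv[1:4]))
E
python3 go.py -0.118 -0.027 0.15
```

```text
cm [ 47.97 -43.91   8.12] tool-x yaw in stand deg 2.22 tcp in stand mm [-580.4 -484.5] z 0.2307 j7 -0.05 t 0.1
```

Request:
servo_tool:
  series:
    - [[6,-5.5,0,0],[12,-11,0,0],[18,-16.5,0,0],[24,-22,0,0],[30,-27.5,0,0],[36,-33,2,0],[41,-38,4,0],[45,-41.5,6,0],[48,-44,8,0],[48,-44,8,0]]
  hand: 0
  grip_force: 30

```text
clock: 1.35
position: [0.4913, -0.0933, 0.1615]
tcp_rot: [0.993, 0.119, 0.0, 0.0]
wrist_force: [0.8, -0.6, 0.2]
grip_width: -0.0001
grip_force: 0.0
```

```bash
python3 go.py -0.118 -0.027 0.15; python3 - <<'E'
from h import *
print(ctrl.get_obs()["joint_pos"].round(2))
E
```

```text
cm [ 2.44 -2.14  1.15] tool-x yaw in stand deg 2.2 tcp in stand mm [-141.6  -49.4] z 0.1615 j7 -1.34 t 1.35
[ 0.46  0.31 -0.4   1.98  0.15  0.89 -1.34]
```

Request:
servo_tool:
  series:
    - [[2.4,-2.1,1,-10],[2.4,-2.1,1,-20],[2.4,-2.1,1,-30],[2.4,-2.1,1,-40],[2.4,-2.1,1,-50],[2.4,-2.1,1,-60],[2.4,-2.1,1,-70],[2.4,-2.1,1,-80],[2.4,-2.1,1,-88],[2.4,-2.1,1,-88]]

```text
clock: 2.6
position: [0.5087, -0.069, 0.1517]
tcp_rot: [0.632, 0.775, 0.0, -0.0]
wrist_force: [-0.2, -0.3, 0.4]
grip_width: 0.0
grip_force: 0.0
```

```bash
python3 go.py -0.118 -0.027 0.016; python3 - <<'E'
from h import *
o=ctrl.get_obs();w=ctrl.capture("wrist");t=ctrl.capture("top");np.save("ow.npy",np.r_[o["position"],o["tcp_rot"]])
cv2.imwrite("pics/w1.png",w)
E
```

```text
cm [ 0.19  0.18 13.57] tool-x yaw in stand deg 90.16 tcp in stand mm [-119.8  -28.9] z 0.1517 j7 -0.01 t 2.6
```

View pics/w1.png

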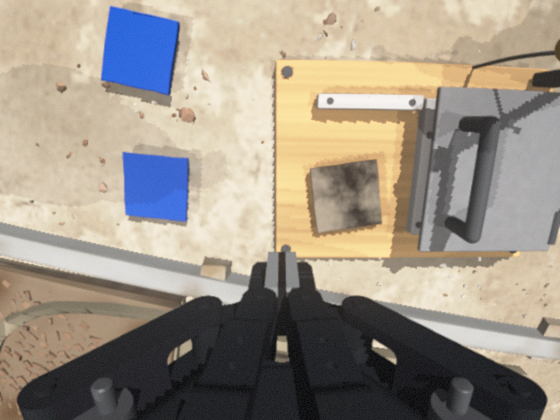

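The wrist view shows the near-left base corner at (277,61), the near-right corner at about (275,259), the side stop's right edge running (319,108)–(423,110), and tile corners at (310,169), (377,159), (382,222), (318,234).

```bash
python3 - <<'E'
from go import *
v=np.load("ow.npy");o={"position":v[:3],"tcp_rot":v[3:]}
f=lambda p,z:((onplane("wrist",p,z,o)[:,:2]-O)@RM*1000).round(1).tolist()
print("base corners(-125,+-90)",f([(277,61),(275,259)],.01))
print("side stop",f([(319,108),(423,110)],.024),"want y50 x-90..-2")
print("tile",f([(310,169),(377,159),(382,222),(318,234)],.022))
print("lid front edge z48 want x-1 y67,-67",f([(438,87),(420,250)],.048))
print("bar ends z.079 want 23,+-40",f([(487,124),(468,232)],.082))
E
```

```text
base corners(-125,+-90) [[-124.1, 89.3], [-126.1, -90.5]]
side stop [[-89.4, 51.0], [-2.4, 50.8]] want y50 x-90..-2
tile [[-95.3, 0.2], [-37.5, 9.3], [-27.9, -48.0], [-86.2, -59.7]]
lid front edge z48 want x-1 y67,-67 [[-3.0, 66.9], [-1.1, -64.6]]
bar ends z.079 want 23,+-40 [[17.9, 41.1], [17.0, -35.9]]
```

Request:
servo_tool:
  series:
    - [[0.4,0.2,5,0],[0.4,0.2,10,0],[0.4,0.2,13,0],[0.4,0.2,13.5,0],[0.4,0.2,13.5,0]]

```text
clock: 3.32
position: [0.5104, -0.0644, 0.0177]
tcp_rot: [0.632, 0.775, 0.0, 0.0]
wrist_force: [-0.6, -0.7, 1.2]
grip_width: 0.0001
grip_force: 0.0
```

Request:
servo_tool:
  series:
    - [[0,0.6,0,0],[0,1.2,0,0],[0,1.7,0,0],[0,2.2,0,0],[0,2.6,0,0],[0,3,0,0],[0,3.4,0,0],[0,3.7,0,0],[0,3.9,0,0],[0,3.9,0,0]]

```text
clock: 4.58
position: [0.5484, -0.0566, 0.017]
tcp_rot: [0.631, 0.775, 0.0, 0.0]
wrist_force: [0.3, 0.5, 0.5]
grip_width: 0.0
grip_force: 0.0
```

```bash
python3 go.py -0.076 -0.027 0.016; python3 - <<'E'
from h import *
o=ctrl.get_obs();w=ctrl.capture("wrist");np.save("ow.npy",np.r_[o["position"],o["tcp_rot"]])
cv2.imwrite("pics/w2.png",w)
E
```

```text
cm [-0.23  0.24  0.1 ] tool-x yaw in stand deg 90.22 tcp in stand mm [-78.4 -24.7] z 0.017 j7 -0.18 t 4.575
```

View pics/w2.png

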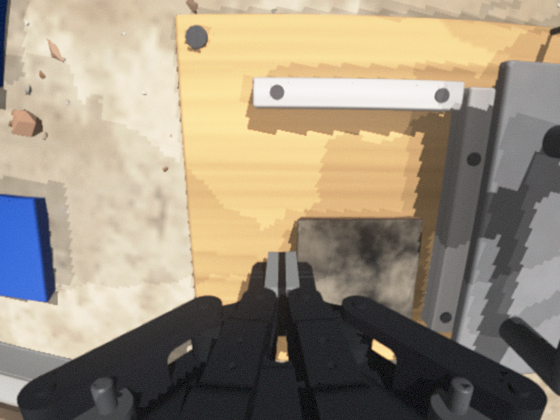

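The tile's far edge is at column 420 and the stop's foot at about 432, which leaves roughly 5 mm. The tile is nearly square.

Request:
servo_tool:
  series:
    - [[0,0.2,0,0],[0,0.4,0,0],[0,0.5,0,0],[0,0.6,0,0],[0,0.6,0,0]]

```text
clock: 5.25
position: [0.5542, -0.0554, 0.017]
tcp_rot: [0.631, 0.775, 0.0, -0.0]
wrist_force: [-1.0, 0.4, -0.2]
grip_width: -0.0
grip_force: 0.0
```

```bash
python3 go.py -0.076 -0.027 0.016; python3 - <<'E'
from go import *
print(RM.T@ctrl.get_obs()["wrist_force"][:2])
E
```

```text
cm [-0.23 -0.36  0.1 ] tool-x yaw in stand deg 90.22 tcp in stand mm [-72.5 -24.7] z 0.017 j7 -0.18 t 5.25
[-0.86579103  0.58015518]
```

Request:
servo_tool:
  series:
    - [[0,0.1,0,0],[0,0.2,0,0],[0,0.2,0,0]]

```text
clock: 5.62
position: [0.5562, -0.055, 0.017]
tcp_rot: [0.631, 0.775, 0.0, -0.0]
wrist_force: [0.2, -0.0, 0.4]
grip_width: -0.0002
grip_force: 0.0
```

Request:
servo_tool:
  series:
    - [[0,0.1,0,0],[0,0.2,0,0],[0,0.2,0,0]]

```text
clock: 6.0
position: [0.5581, -0.0545, 0.017]
tcp_rot: [0.631, 0.775, 0.0, -0.0]
wrist_force: [-1.5, 0.8, 0.1]
grip_width: 0.0
grip_force: 0.0
```

Request:
servo_tool:
  series:
    - [[0,0.1,0,0],[0,0.2,0,0],[0,0.2,0,0]]

```text
clock: 6.38
position: [0.5589, -0.0543, 0.0167]
tcp_rot: [0.631, 0.775, -0.001, -0.001]
wrist_force: [-7.6, -0.9, 6.7]
grip_width: -0.0002
grip_force: 4.0
```

```bash
python3 go.py -0.076 -0.027 0.016; python3 - <<'E'
from go import *
o=ctrl.get_obs();print(RM.T@o["wrist_force"][:2]);w=ctrl.capture("wrist")
cv2.imwrite("pics/w3.png",w[180:380,240:520].repeat(2,0).repeat(2,1))
E
```

```text
cm [-0.24 -0.84  0.07] tool-x yaw in stand deg 90.22 tcp in stand mm [-67.6 -24.5] z 0.0167 j7 -0.19 t 6.375
[-7.58555338  0.62097876]
```

View pics/w3.png

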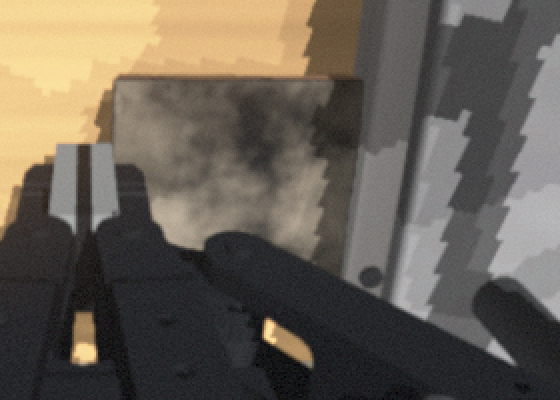

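Request:
servo_tool:
  series:
    - [[0,-1.2,0,0],[0,-2.4,0,0],[-2.5,-2.4,0,0],[-5,-2.4,0,0],[-5.4,-2.4,0,0],[-5.4,-1.4,0,0],[-5.4,0.6,0,0],[-5.4,2.4,0,0],[-5.4,3.4,0,0],[-5.4,3.4,0,0]]

```text
clock: 7.68
position: [0.6045, -0.0992, 0.0168]
tcp_rot: [0.631, 0.776, 0.0, -0.0]
wrist_force: [-0.2, -0.0, -1.0]
grip_width: -0.0
grip_force: 0.0
```

Request:
servo_tool:
  series:
    - [[0.5,0,0,0],[1,0,0,0],[1.4,0,0,0],[1.8,0,0,0],[2.2,0,0,0],[2.6,0,0,0],[3,0,0,0],[3.4,0,0,0],[3.8,0,0,0],[4.2,0,0,0]]

```text
clock: 8.93
position: [0.5956, -0.0587, 0.017]
tcp_rot: [0.631, 0.775, 0.0, -0.0]
wrist_force: [0.4, -2.0, 0.4]
grip_width: -0.0
grip_force: 0.5
```

```bash
python3 go.py -0.033 -0.022 0.017; python3 - <<'E'
from go import *
o=ctrl.get_obs();print(RM.T@o["wrist_force"][:2]);w=ctrl.capture("wrist")
cv2.imwrite("pics/w4.png",w)
E
```

```text
cm [ 1.42 -0.04 -0.  ] tool-x yaw in stand deg 90.23 tcp in stand mm [-32.5 -36.2] z 0.017 j7 -0.16 t 8.925
[-0.06001281 -2.0610646 ]
```

View pics/w4.png

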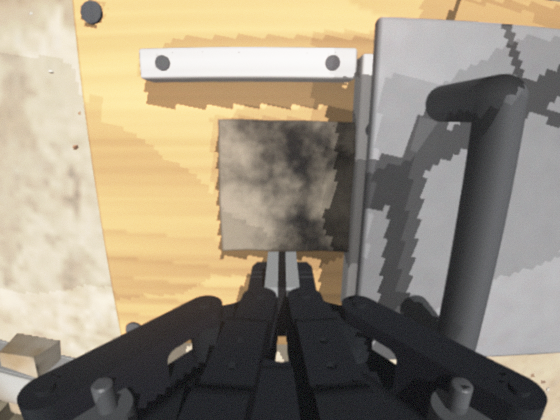

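The tile is square against the far stop. Its left edge is at row 120 and the side stop's foot at about row 85, so about 16 mm remain.

Request:
servo_tool:
  series:
    - [[0.4,0,0,0],[0.8,0,0,0],[1.1,0,0,0],[1.3,0,0,0],[1.4,0,0,0],[1.4,0,0,0]]

```text
clock: 9.72
position: [0.5929, -0.0453, 0.017]
tcp_rot: [0.631, 0.775, 0.0, -0.0]
wrist_force: [-0.2, -0.2, 0.4]
grip_width: -0.0002
grip_force: 0.0
```

Request:
servo_tool:
  series:
    - [[0.1,0,0,0],[0.2,0,0,0],[0.2,0,0,0]]

```text
clock: 10.1
position: [0.5925, -0.0433, 0.017]
tcp_rot: [0.631, 0.775, 0.0, -0.0]
wrist_force: [-0.3, 0.0, 0.2]
grip_width: 0.0
grip_force: 0.0
```

Request:
servo_tool:
  series:
    - [[0.1,0,0,0],[0.2,0,0,0],[0.2,0,0,0]]

```text
clock: 10.48
position: [0.5924, -0.0424, 0.0171]
tcp_rot: [0.632, 0.775, -0.0, 0.001]
wrist_force: [2.4, -5.4, -1.0]
grip_width: 0.0001
grip_force: 3.0
```

Request:
servo_tool:
  series:
    - [[0.05,0,0,0],[0.1,0,0,0],[0.1,0,0,0]]

```text
clock: 10.85
position: [0.5923, -0.0422, 0.0171]
tcp_rot: [0.632, 0.775, -0.0, 0.001]
wrist_force: [2.7, -9.8, -1.2]
grip_width: 0.0
grip_force: 4.9
```

```bash
python3 go.py -0.033 -0.022 0.017
```

```text
cm [-0.26 -0.05  0.01] tool-x yaw in stand deg 90.14 tcp in stand mm [-32.5 -19.4] z 0.0171 j7 -0.2 t 10.85
```

Request:
servo_tool:
  series:
    - [[-1.2,0,0,0],[-1.5,0,0,0],[-1.5,-2.5,0,0],[-1.5,-5,0,0],[-1,-5,0,0],[1,-5,0,0],[3.5,-5,0,0],[3.8,-4.5,0,0],[3.8,-4,0,0],[3.8,-3.75,0,0]]

```text
clock: 12.1
position: [0.5481, -0.0114, 0.0169]
tcp_rot: [0.632, 0.775, 0.0, 0.0]
wrist_force: [0.5, -0.1, 0.0]
grip_width: 0.0003
grip_force: 0.0
```

Request:
servo_tool:
  series:
    - [[0,0.1,0,0],[0,0.2,0,0],[0,0.3,0,0],[0,0.35,0,0],[0,0.35,0,0]]

```text
clock: 12.72
position: [0.5502, -0.0104, 0.0168]
tcp_rot: [0.632, 0.775, -0.001, -0.0]
wrist_force: [-4.7, -1.6, 2.6]
grip_width: 0.0001
grip_force: 2.7
```

```bash
python3 go.py -0.0676 0.018 0.017; python3 - <<'E'
from go import *
o=ctrl.get_obs();print(RM.T@o["wrist_force"][:2])
E
```

```text
cm [-0.22 -0.02 -0.02] tool-x yaw in stand deg 90.21 tcp in stand mm [-67.4  20.2] z 0.0168 j7 -0.27 t 12.725
[-4.925644   -0.62508823]
```

Request:
servo_tool:
  series:
    - [[0,-1,0,0],[0,-1,-4,0],[0,-1,-9,0],[0,-1,-13.5,0],[0,1,-14.5,0],[0,2,-14.5,0],[0,2,-14.5,0]]
  hand: 4

```text
clock: 13.6
position: [0.5701, -0.0058, 0.1609]
tcp_rot: [0.631, 0.776, -0.0, -0.001]
wrist_force: [-0.3, 0.3, -1.1]
grip_width: 0.04
grip_force: 0.0
```

```bash
python3 go.py 0.023 0 0.15; python3 - <<'E'
from h import *
o=ctrl.get_obs();w=ctrl.capture("wrist");np.save("ow.npy",np.r_[o["position"],o["tcp_rot"]])
cv2.imwrite("pics/w5.png",w);print(o["grip_width"])
E
```

```text
cm [-2.1   6.99  1.08] tool-x yaw in stand deg 90.25 tcp in stand mm [-47.   20.7] z 0.1609 j7 -0.14 t 13.6
0.03995679897737169
```

View pics/w5.png

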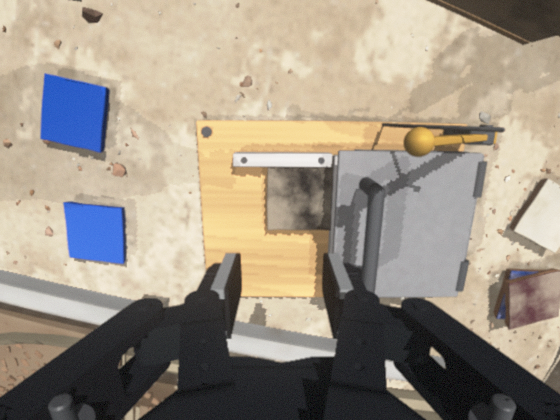

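The tile sits in the corner (near-right corner at (266,230)). The bar runs (372,186)–(370,285), and the brass ball is at (419,141).

```bash
python3 - <<'E'
from stand import *
from go import O,RM
v=np.load("ow.npy");o={"position":v[:3],"tcp_rot":v[3:]}
st=lambda P:np.array([*( (P[:2]-O)@RM),P[2]])*1000
for z,p in((.079,[(374,192),(371,285)]),(.022,[(266,230),(331,231)])):
    print([st(q).round(1).tolist() for q in onplane("wrist",p,z,o)])
# ball: intersect 3 rays
L=[ray("wrist",[(419,141)],o),ray("top",[T((104,186))]),ray("side",[S((662,37))])]
A=np.zeros((3,3));b=np.zeros(3);
for q,d in L:
    d=d[0]/np.linalg.norm(d[0]);M=np.eye(3)-np.outer(d,d);A+=M;b+=M@q
P=st(np.linalg.solve(A,b));print(P.round(1),np.arctan2(P[2]-45,120-P[0]),np.hypot(P[2]-45,120-P[0]))
# wrist ray with plane y=80
q,d=L[0];q=st(q);d=np.r_[RM.T@d[0][:2],d[0][2]];k=q+d*(80-q[1])/d[1];print(k,np.arctan2(k[2]-45,120-k[0]))
E
```

```text
[[20.5, 40.7, 79.0], [25.0, -35.7, 79.0]]
[[-61.7, -9.6, 22.0], [-0.1, -10.3, 22.0]]
[ 26.1  81.3 133.5] 0.7559357790609643 128.99937181996816
[ 34.96850911  80.         113.28667824] 0.6766132296181191
```

Request:
servo_tool:
  series:
    - [[-1,3.5,0,0],[-2.1,7,0,0],[-2.1,7,0.5,0],[-2.1,7,3,0],[-2.1,7,6,0],[-2.1,7,9,0],[-2.1,7,9.8,0],[-2.1,7,9.8,0]]

```text
clock: 14.65
position: [0.6428, -0.0122, 0.064]
tcp_rot: [0.631, 0.775, -0.0, -0.0]
wrist_force: [0.4, -0.2, 0.5]
grip_width: 0.0402
grip_force: 0.0
```

```bash
python3 go.py 0.023 0 0.063
```

```text
cm [-0.    0.01  0.1 ] tool-x yaw in stand deg 90.24 tcp in stand mm [22.9  0. ] z 0.064 j7 -0.19 t 14.65
```

Request:
servo_tool:
  series:
    - [[0,0,0,0],[0,0,0,0],[0,0,0,0],[0,0,0,0],[0,0,0,0]]
  hand: 0
  grip_force: 40

```text
clock: 15.28
position: [0.6422, -0.0128, 0.0649]
tcp_rot: [0.632, 0.775, -0.001, -0.0]
wrist_force: [-13.6, -2.3, 14.1]
grip_width: 0.0105
grip_force: 39.2
```

```bash
python3 go.py 0.023 0 0.063
```

```text
cm [0.04 0.08 0.19] tool-x yaw in stand deg 90.21 tcp in stand mm [22.2 -0.4] z 0.0649 j7 -0.19 t 15.275
```

Request:
servo_tool:
  series:
    - [[0,0.18,-0.48,0],[0,0.39,-0.95,0],[0,0.62,-1.41,0],[0,0.87,-1.86,0],[0,1.15,-2.29,0],[0,1.44,-2.71,0],[0,1.76,-3.12,0],[0,2.09,-3.51,0],[0,2.44,-3.88,0],[0,2.82,-4.23,0]]

```text
clock: 16.52
position: [0.6667, -0.0078, 0.1066]
tcp_rot: [0.632, 0.775, -0.004, -0.003]
wrist_force: [-41.0, -7.1, 26.8]
grip_width: 0.0106
grip_force: 41.1
```

Request:
servo_tool:
  series:
    - [[0,0.39,-0.33,0],[0,0.79,-0.65,0],[0,1.2,-0.94,0],[0,1.65,-1.22,0],[0,2.15,-1.49,0],[0,2.15,-1.49,0],[0,2.15,-1.49,0]]

```text
clock: 17.4
position: [0.6911, -0.003, 0.1236]
tcp_rot: [0.632, 0.775, -0.001, 0.0]
wrist_force: [-22.7, -5.2, 28.8]
grip_width: 0.0104
grip_force: 42.0
```

```bash
python3 go.py 0.0727 0 0.122; python3 - <<'E'
from h import *
s=ctrl.capture("side");t=ctrl.capture("top");w=ctrl.capture("wrist")
cv2.imwrite("pics/s6f.png",s);cv2.imwrite("pics/t6f.png",t)
a=cv2.resize(w,(400,300));b=cv2.resize(s[255:385,185:340],(400,336),interpolation=2);d=cv2.resize(t[120:245,300:410],(400,454),interpolation=2)
c=np.zeros((600,800,3),np.uint8);c[:300,:400]=a;c[:336,400:]=b[:336];c[300:600,:400]=d[:300];cv2.imwrite("pics/m6.png",c)
E
```

```text
cm [0.05 0.06 0.16] tool-x yaw in stand deg 90.19 tcp in stand mm [72.1 -0.5] z 0.1236 j7 -0.16 t 17.4
```

View pics/m6.png

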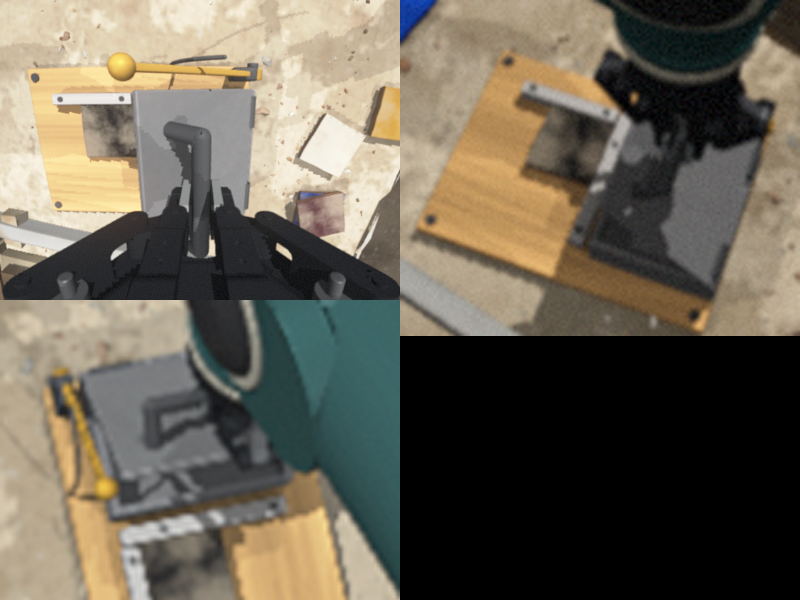

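The lid is open with the bar gripped, and the tile is still in its corner. In the wrist view (full-scale pixels) the lid's left front corner is at about (186,126) and the ball at about (169,94). I'll check the two angles against each other in the same picture.

```bash
python3 - <<'E'
from go import *
o=ctrl.get_obs();w=ctrl.capture("wrist");hsv=cv2.cvtColor(w,cv2.COLOR_BGR2HSV)
m=cv2.inRange(hsv,(12,150,110),(28,255,255));m[:, 205:]=0;m[:70]=0;m[125:]=0;m[:,:145]=0
m=cv2.morphologyEx(m,cv2.MORPH_OPEN,np.ones((9,9)))
k=max(cv2.findContours(m,0,2)[0],key=cv2.contourArea);print("ball px",cv2.minEnclosingCircle(k))
g=cv2.cvtColor(w,cv2.COLOR_BGR2GRAY)
print("lid corner",cv2.cornerSubPix(g,np.array([[[187,127]]],np.float32),(6,6),(-1,-1),(3,30,.01)))
def W(x,y,z):return np.r_[O+RM@[x,y],z]
for a in np.arange(.66,.861,.04):
    c,s=np.cos(a),np.sin(a)
    b=W(.12-.127*c,.08,.045+.127*s)
    l=W(.12-.121*c+.003*s,.067,.045+.121*s+.003*c)
    print(a.round(2),"ball",proj("wrist",[b],o)[0].round(1),proj("top",[b])[0].round(1),"lid",proj("wrist",[l],o)[0].round(1),proj("top",[l])[0].round(1))
E
```

```text
ball px ((172.0, 102.0), 5.656954288482666)
lid corner [[[182.4912  130.51505]]]
0.66 ball [162.3  96.8] [329.2 174.6] lid [180.2 127.1] [333.9 170.9]
0.7 ball [166.3  96.1] [329.1 173. ] lid [184.7 127.2] [333.8 169.3]
0.74 ball [171.1  95.4] [329.  171.4] lid [189.8 127.4] [333.7 167.7]
0.78 ball [176.6  94.6] [328.8 169.7] lid [195.7 127.6] [333.5 166.1]
0.82 ball [182.9  93.9] [328.7 167.9] lid [202.3 127.8] [333.4 164.4]
0.86 ball [190.1  93.1] [328.5 166.1] lid [209.6 128. ] [333.2 162.6]
```

```bash
python3 - <<'E'
from h import *
w=ctrl.capture("wrist");t=cv2.imread("pics/t6f.png")
cv2.imwrite("pics/c7.png",np.hstack([cv2.resize(w[70:170,140:220],(400,500),interpolation=2),cv2.resize(t[140:190,310:350],(400,500),interpolation=2)]))
E
```

```text
(no output)
```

View pics/c7.png

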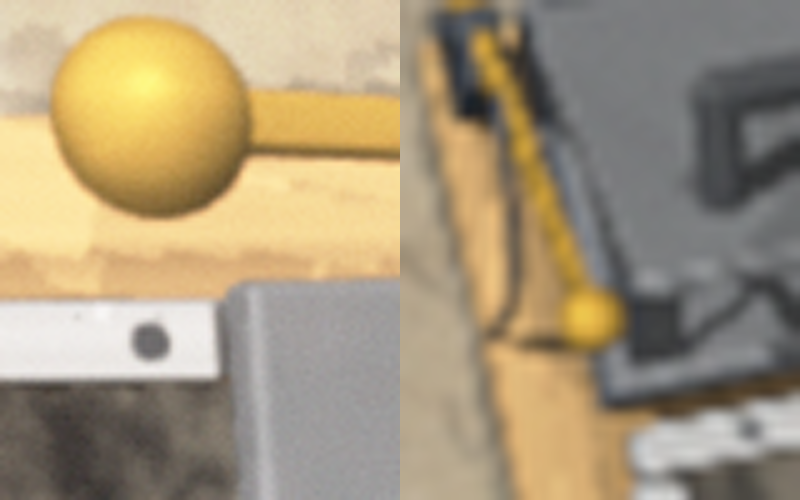

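The ball centre at wrist (170,93) gives about 0.73–0.74 rad. The lid's upper front corner at about x = 192 gives about 0.757. I'll lower it a touch and settle.

Request:
servo_tool:
  series:
    - [[0,-0.07,0.04,0],[0,-0.14,0.07,0],[0,-0.14,0.07,0],[0,-0.14,0.07,0],[0,-0.14,0.07,0],[0,-0.14,0.07,0],[0,-0.14,0.07,0]]

```text
clock: 18.52
position: [0.6897, -0.0033, 0.1228]
tcp_rot: [0.632, 0.775, -0.001, 0.0]
wrist_force: [-22.2, -4.7, 27.9]
grip_width: 0.01
grip_force: 41.9
```

```bash
python3 go.py 0.0715 0 0.122; python3 -c "
from h import *
print(ctrl.get_obs()['joint_velocities'].round(3)); print(ctrl.close_job())"
```

```text
cm [0.05 0.08 0.08] tool-x yaw in stand deg 90.2 tcp in stand mm [70.7 -0.5] z 0.1228 j7 -0.16 t 18.525
[-0.001  0.001 -0.001 -0.001 -0.     0.001  0.   ]
the job is handed in; nothing more can be done
None
```

I've handed the job in at about 18.5 s: the tile is snug in its corner, and the gripper is holding the lid still at about 0.74 rad against a set-arm angle I measured at about 0.73–0.755; the hand-in returned no verdict.

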